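# Set the label dispenser's star wheel and feed the labels

## Task

Set the desk label dispenser for the next parcel: with a fingertip, flick its star wheel counter-clockwise (seen from above), click by click, until the lug with the stud rests at the black pointer, without going past it; then press the round feed key all the way down and let it come up again. Push gently, leave the key alone until the wheel is set, and do not disturb the stamp or the tape roll.

Things in the scene. Friction and masses are not known exactly. Their poses are not given: they have to be found in the camera images.
- dispenser: White box fixed to the desk, 140 mm deep (x), 240 wide (y), 55 high; origin at the centre of its underside, front face (x -70) towards the robot, z up. On top: star wheel (axis at x -42, y +50), round feed key (x -34, y -70) and behind the key a paper roll, 68 mm diameter, axis along y (x 2 to 70, y -118 to -20, top 125 above the desk). The desk in front is clear.
- wheel_centre (a point): On the upright axis of the flat grey star wheel, level with its hub's top (78 mm above the desk). Hub 64 mm diameter; six equal lugs, 60 deg apart, 10 mm wide, reach out to 60 mm from the axis, 61 to 77 mm above the desk. At rest a lug points to the dispenser's -x. The wheel overhangs the front face, 28 mm ahead of the axis: nothing is below the lugs there. 40 mm free between lugs 50 mm out.
- star_wheel (a joint): Wheel angle, rad: 0 with the stud lug at the pointer, + counter-clockwise from above; the stud lies at this angle from the dispenser's +x. Rests only at clicks 1.047 rad (60 deg) apart: the detent takes about 3 N on a lug's end; past half-way it snaps on to the next click; damped, does not run on. Starts 2, 3 or 4 clicks short (-2.09, -3.14, -4.19). Stops at -4.92 and +1.57.
- stud (a point): Centre of the top of the round steel stud (14 mm diameter, 12 mm high, top 89 mm above the desk) that stands on one of the six lugs, 51 mm from the wheel's axis; the other lugs are plain.
- pointer (a point): Upper front tip of the fixed black pointer block on the dispenser's top, just beyond the wheel's rim, 64 mm from the axis on the dispenser's +x side; block 12 mm wide, 77 mm high above the desk.
- feed_key (a joint): Travel of the feed key in m: 0 up, 0.006 fully down; a spring lifts it, fully down takes about 5 N.
- stamp: Loose hand stamp standing at the dispenser's right: base 30 x 50 mm, 88 mm high with a wooden knob; origin at the centre of its underside. Leave it.
- tape: Loose roll of clear tape lying flat at the dispenser's left, 96 mm outside diameter, 48 mm high; origin at the centre of its underside. Leave it.
- feed_key_top (a point): Centre of the top face of the round black feed key (32 mm diameter, in a 48 mm collar), 77 mm above the desk when up; it moves straight down.

How it is judged (in metres and radians):
On the way, in this order (a step that is already met when the one before it is completed fails the run):
1. the lug with the stud rests at the pointer (within 0.12 rad), key still up (value of joint star_wheel between -0.12 and 0.12 rad and value of joint feed_key below 0.002 m), for 0.3 s.
2. the feed key is pressed down (at least 4.8 of 6 mm), the wheel still set (value of joint star_wheel between -0.12 and 0.12 rad and value of joint feed_key above 0.0048 m), for 0.05 s.
At the end, for the whole second after the job is handed in: The wheel is at rest with the stud lug at the pointer (joint within 0.12 rad of 0), the feed key is up again (under 1 mm down), and stamp and tape are within 20 mm of where they stood (value of joint star_wheel between -0.12 and 0.12 rad and value of joint feed_key below 0.001 m and distance of each of stamp, tape from where it was at the start of the episode below 0.02 m); the robot touches nothing.
It fails at once if the wheel went past the pointer (joint over 0.45 rad) (value of joint star_wheel above 0.45 rad).
It fails at once if the key was pressed (over 3 mm) while the wheel was not set (value of joint feed_key above 0.003 m and (value of joint star_wheel below -0.2 rad or value of joint star_wheel above 0.2 rad)).
It fails at once if the dispenser, its wheel or key was pinched or pushed with more than 35 N (contact force between the fingers and dispenser above 35 N).
It fails at once if the stamp or the tape was moved more than 20 mm or lifted (distance of any of stamp, tape from where it was at the start of the episode above 0.02 m).
It also fails if it takes over 64 s, if anything falls off the work surface, if the arm or the gripper's body presses on something with over 40 N, if the wrist force passes 120 N, or if a joint passes its speed limit or range.

## Robot

A 6-joint arm with a two-finger parallel gripper is mounted at the origin on the work surface. World frame = base frame: x ahead of the robot, y to its left, z up, the work surface at z = 0. Lengths are in mm, angles in degrees, forces in N, time in s.
With the tool pointing down it reaches from about 350 to 850 mm from the base axis. Payload 8.1 kg.
Tool frame: the origin (TCP) lies at the very end of the fingers, on their centre line; the grasp point (between the pads) lies 19 mm behind it (r.grip_depth is the distance from the TCP to the grasp point, in mm); z points along the fingers, y is the direction in which the jaws open and shut (so a half turn about z gives the same grasp; the last joint's range is limited). The gripper opens to 85 mm and grips with 20 to 120 N. Pads are 22 mm wide; open, the fingers measure 114 mm over their backs; the gripper's body (76 mm by 85 mm) begins 54 mm behind the grasp point. The pads swing forward as they close: fully open they stand 13 mm farther back than shut.
Start: joints at [-71.07, 7.471, 85.268, -0, 87.261, -4.893], TCP at [242.373, -548.872, 231.292] pointing down, gripper open.
Joint ranges: [-169.43, 169.43], [-51.17, 129.36], [1.28, 143.12], [-76.62, 256.62], [0, 156.53], [-152.29, 152.29]. Speed limits (degrees/s): [136.94, 136.94, 159.86, 180, 180, 180].

## Interface

Orientations are given as [roll, pitch, yaw] about the fixed x, y, z axes, in that order (R = Rz(yaw) Ry(pitch) Rx(roll)).
In Python, from bench import status, viewer, hand_in, r gives the robot as it stands.
- The arm moves only by the shell command python3 -m crank 'ROWS' [OPENING] [FORCE]. ROWS is a JSON object of lists of equal length, an entry for each row: "slide": the shift along the tool's x, y, z in m, a list of three; "twist": the turn about the tool's z in rad. A call has 1 to 8 rows; each row shifts and turns the commanded pose from where the row before left it, along the tool's axes as they then stand; what a row does not reach is not made up. A row lasts 1/10 s, in which the tool goes at most 50 mm and 8.59 degrees, less where a joint would pass 70% of its speed; a pose out of reach is approached as far as the arm can. A call with a gripper value outside its range is refused whole. OPENING is the closure, from 0 (fully open) to 1 (shut), set as the call begins (- or left out, the last holds). The fingers move at their own pace and stop on an object; FORCE is the grip in N (left out, the last holds). Time passes only in rows, so rows that do not move let the fingers close. It gives the time, the measured TCP pose, the force and the opening at its end, in the units of the state.
- status.sense(): the state, without advancing time (a new reading comes with each control period).
- viewer.snapshot(name): name is "scene" or "side" or "wrist"; returns a dict with "img" (480x640x3 uint8, red, green, blue), "fx", "fy", "cx", "cy" (pixels), "R" (3x3) and "t" (3): a world point X has camera coordinates R X + t; the wrist camera has in their place "hand_eye" (4x4, takes a point from camera to tool coordinates, whose origin is the TCP and whose axes are the flange's). Camera axes: x right, y down, z forward; pixel columns grow to the right and rows downward; lengths in mm; the calibration is good to about 2 mm. A picture is of the moment at which its call begins: read the wrist's pose just before it. There is no depth.
- hand_in(): hands the job in, once; it reports no verdict.
The state is a dict: "time": time; "joint_pos": joint angles; "qd": joint speeds; "joint_efforts": joint torques, N m; "tool_pos": TCP position; "tcp_rot": TCP orientation; "ft_force": force on the tool from outside, world axes, zero at the start; "wrist_torque": the same for the moment, N m; "finger_gap": finger opening in mm.
Only numpy, scipy, OpenCV 4.12 (cv2) and the standard library are available. Lean on these libraries where they do the work, as an engineer would, in place of code of your own. Each camera call takes 0.05 s, during which the arm holds its last target.

## Working session

There is one attempt and no reset: what is moved stays moved. The work goes in short steps, Python scripts to look and compute and a shell command to move; the robot and the scene stay as the last step left them, time stands still between calls to the robot, and variables do not carry over. Pictures are saved under pics/ and viewed, and the job is handed in when it is done.

```bash
ls; mkdir -p pics; python3 - <<'E'
from bench import status, viewer, r
import cv2
print(status.sense())
for n in ["scene","side","wrist"]:
    s=viewer.snapshot(n); cv2.imwrite(f"pics/{n}0.png",s["img"][:,:,::-1])
    print({k:(v.tolist() if hasattr(v,'tolist') else v) for k,v in s.items() if k!="img"})
E
```

```text
pics
{'time': 0.0, 'joint_pos': array([-7.10693849e+01,  7.51523878e+00,  8.53286814e+01, -1.16229471e-04,
        8.72622814e+01, -4.89552480e+00]), 'qd': array([ 0.07483655,  0.03765436, -0.10364957,  0.04018035,  0.01914439,
       -0.02067553]), 'joint_efforts': array([-8.69612850e-04, -5.69404328e+01, -5.00553453e+01, -1.47732367e-04,
        1.50866818e-02,  7.95137225e-05]), 'tool_pos': array([ 242.19497998, -548.34573458,  230.24880711]), 'tcp_rot': array([-1.79894176e+02, -8.94748358e-03,  2.38261373e+01]), 'ft_force': array([ 0.53436189, -0.02053012, -0.10337004]), 'wrist_torque': array([-0.01565769, -0.00407709,  0.02645352]), 'finger_gap': 85.21141347467686}
{'fx': 462.559692317174, 'fy': 462.559692317174, 'cx': 317.36542231745585, 'cy': 233.88846368868815, 'R': [[0.7752298356871778, 0.6316546830329528, -0.0055734426498368125], [0.4187558594239336, -0.5205049033237958, -0.7441224199108698], [-0.4729294155141482, 0.5745319895518664, -0.6680200303306932]], 't': [-526.4860319885371, -133.37562055844307, 1210.2332759432506]}
{'fx': 474.6280301869669, 'fy': 474.6280301869669, 'cx': 313.45753498353224, 'cy': 234.18071213596207, 'R': [[0.9885731424063366, -0.15044971293015136, 0.00938221680067943], [-0.0894342351795245, -0.6354794406506011, -0.7669207247742447], [0.12134520876702713, 0.7573181394827634, -0.6416732625874734]], 't': [-567.2416385081954, 184.90988669633785, 829.1984787576221]}
{'fx': 353.4847909578372, 'fy': 353.4847909578372, 'cx': 320.6485043404501, 'cy': 242.7093965811404, 'hand_eye': [[-0.001225356151694953, -0.9599884866209859, -0.280036790542688, 70.871132976889], [0.9999992072331496, -0.0012575082129068287, -6.485495715039463e-05, -0.8223812141983089], [-0.00028988855185883735, -0.28003664800922445, 0.9599892664693621, -142.0477288386613], [0.0, 0.0, 0.0, 1.0]]}
```

View pics/scene0.png

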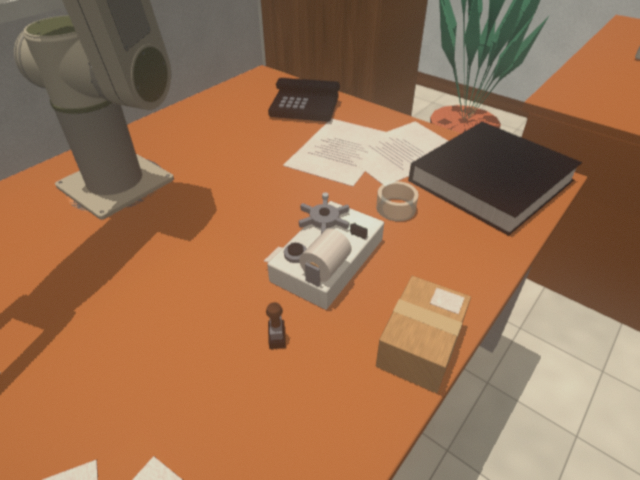

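View pics/side0.png

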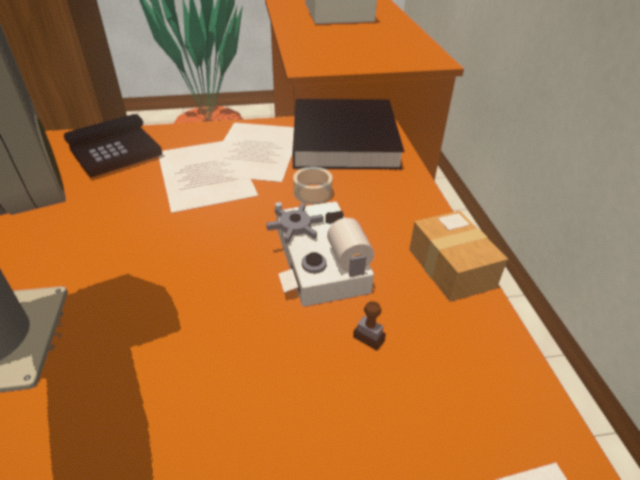

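View pics/wrist0.png

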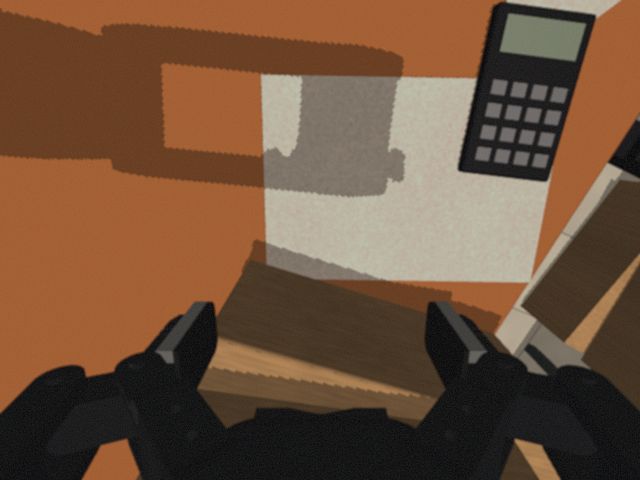

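The scene view shows the wheel at about (324,214), the key at (295,250), the pointer at (359,231), the tape at (398,200) and the stamp at (276,325). The side view has the wheel at (294,222) and the key at (314,261). I'll enlarge both.

```bash
python3 - <<'E'
import cv2,numpy as np
a=cv2.imread("pics/scene0.png")[175:315,250:400]; b=cv2.imread("pics/side0.png")[190:310,255:385]
cv2.imwrite("pics/za.png",cv2.resize(a,(600,560),interpolation=cv2.INTER_CUBIC))
cv2.imwrite("pics/zb.png",cv2.resize(b,(650,600),interpolation=cv2.INTER_CUBIC))
E
```

```text
(no output)
```

View pics/za.png

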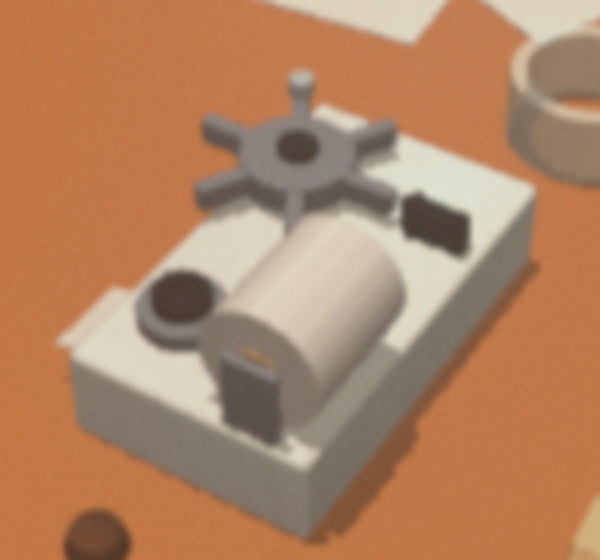

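View pics/zb.png

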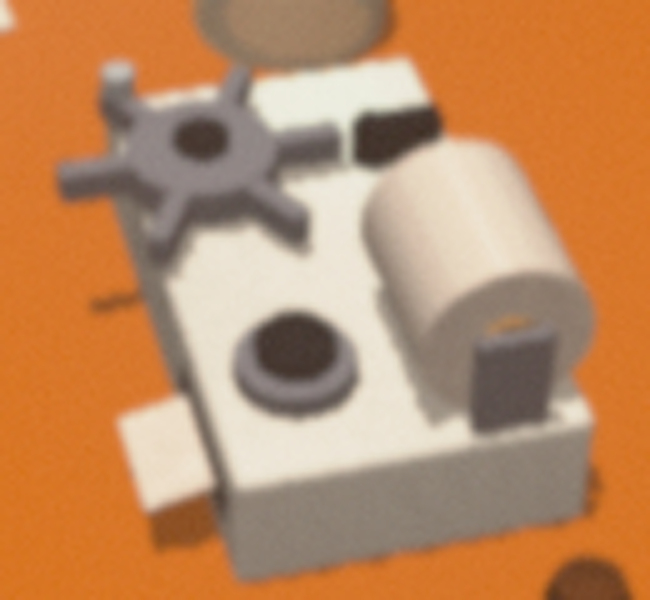

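The stud is on the lug at dispenser +120°, next lug counter-clockwise after the one 60° off the pointer. That makes the wheel 4 clicks short (-4.19). Next I'll locate the points by casting rays.

```bash
cat > h.py <<'E'
import numpy as np
from scipy.spatial.transform import Rotation as Ro
def cam(s,st=None):
    if "R" in s: R=np.array(s["R"]);t=np.array(s["t"]); return R.T, -R.T@t
    H=np.array(s["hand_eye"]); T=Ro.from_euler('xyz',st["tcp_rot"],degrees=True).as_matrix()
    return T@H[:3,:3], T@H[:3,3]+st["tool_pos"]
def plane(s,uv,z,st=None):
    Rw,c=cam(s,st); d=Rw@np.array([(uv[0]-s["cx"])/s["fx"],(uv[1]-s["cy"])/s["fy"],1]); return c+d*(z-c[2])/d[2]
def proj(s,X,st=None):
    Rw,c=cam(s,st); p=Rw.T@(np.array(X)-c); return np.array([p[0]/p[2]*s["fx"]+s["cx"],p[1]/p[2]*s["fy"]+s["cy"]])
E
python3 - <<'E'
from bench import viewer
from h import *
A=viewer.snapshot("scene");B=viewer.snapshot("side")
za=lambda u,v:(250+(u-1.5)/4,175+(v-1.5)/4)
zb=lambda u,v:(255+(u-2)/5,190+(v-2)/5)
P={}
for n,a,b,z in [("hub",za(298,147),zb(201,138),78),("key",za(184,296),zb(296,345),77),("stud",za(301,77),zb(118,72),89),("ptr_front_top",za(404,197),zb(358,118),77)]:
    pa,pb=plane(A,a,z),plane(B,b,z); P[n]=(pa+pb)/2
    # triangulate
    M=[];y=[]
    for s,uv in((A,a),(B,b)):
        Rw,c=cam(s);d=Rw@np.array([(uv[0]-s["cx"])/s["fx"],(uv[1]-s["cy"])/s["fy"],1]);d/=np.linalg.norm(d);Q=np.eye(3)-np.outer(d,d);M.append(Q);y.append(Q@c)
    tri=np.linalg.solve(sum(M),sum(y)); print(n,pa.round(1),pb.round(1),tri.round(1))
h,k=P["hub"],P["key"]
d=h-k; e=np.array([-8,120.]) # dispenser frame vec key->hub
print("len",np.linalg.norm(d[:2]),"exp",np.hypot(8,120)); yaw=np.degrees(np.arctan2(d[1],d[0])-np.arctan2(e[1],e[0]));print("yaw",yaw)
sd=P["stud"]-h; print("stud r",np.hypot(*sd[:2]),"ang rel",np.degrees(np.arctan2(sd[1],sd[0]))-yaw)
E
```

```text
hub [557.1 173.4  78. ] [560.5 173.   78. ] [560.  169.6  81.3]
key [584.9  48.6  77. ] [580.5  44.8  77. ] [581.4  52.   71.3]
stud [528.7 211.8  89. ] [530.  208.5  89. ] [529.8 209.9  89.3]
ptr_front_top [625.2 176.7  77. ] [627.2 178.7  77. ] [626.6 174.8  79.6]
len 128.80804925906938 exp 120.26637102698326
yaw 6.89003102808847
stud r 47.22386599712878 ang rel 121.76693037114988
```

```bash
python3 -m crank '{"slide":[[0.029,-0.0288,-0.003],[0.029,-0.0288,-0.003],[0.029,-0.0288,-0.003],[0.029,-0.0288,-0.003],[0.029,-0.0288,-0.003],[0.029,-0.0288,-0.003],[0.029,-0.0288,-0.003],[0.029,-0.0288,-0.003]],"twist":[0,0,0,0,0,0,0,0]}' 1 40
python3 -m crank '{"slide":[[0.029,-0.0288,-0.003],[0.029,-0.0288,-0.003],[0.029,-0.0288,-0.003],[0.029,-0.0288,-0.003],[0.029,-0.0288,-0.003],[0.029,-0.0288,-0.003],[0.029,-0.0288,-0.003],[0.029,-0.0288,-0.003]],"twist":[0,0,0,0,0,0,0,0]}'
```

```text
time: 1.05
tool_pos: [361.8, -242.8, 255.5]
tcp_rot: [180.0, -0.0, 23.8]
ft_force: [1.3, -0.6, 0.3]
finger_gap: 0.2
time: 1.85
tool_pos: [481.0, 61.9, 279.5]
tcp_rot: [180.0, -0.0, 23.8]
ft_force: [0.6, -0.7, -0.0]
finger_gap: 0.2
```

```bash
python3 -m crank '{"slide":[[0,0,0],[0,0,0],[0,0,0],[0,0,0],[0,0,0],[0,0,0],[0,0,0],[0,0,0]],"twist":[-0.145,-0.145,-0.145,-0.145,-0.145,-0.145,-0.145,-0.145]}'; python3 -m crank '{"slide":[[0,0,0],[0,0,0],[0,0,0]],"twist":[-0.117,0,0]}'
python3 - <<'E'
from bench import status, viewer
import cv2,pickle
st=status.sense();s=viewer.snapshot("wrist");cv2.imwrite("pics/w1.png",s["img"][:,:,::-1]);pickle.dump((st,s),open("w1.pkl","wb"))
print(st["tool_pos"],st["tcp_rot"],st["joint_pos"],st["ft_force"],st["finger_gap"],st["time"])
E
```

```text
time: 2.65
tool_pos: [480.6, 60.1, 279.2]
tcp_rot: [-180.0, 0.0, 90.6]
ft_force: [0.1, 0.6, 0.3]
finger_gap: 0.1
time: 2.95
tool_pos: [480.7, 60.1, 279.2]
tcp_rot: [-180.0, -0.0, 96.8]
ft_force: [-0.2, -0.4, 0.1]
finger_gap: 0.0
[480.66346275  60.07954924 279.24223357] [-1.79996167e+02 -2.39012569e-04  9.67843229e+01] [ 1.05740532e+00 -1.15590254e+01  9.88805823e+01 -1.44773915e-04
  9.26822803e+01 -5.72692436e+00] [-0.18551307 -0.41561129  0.06288136] 0.003996629780474314 2.95
```

View pics/w1.png

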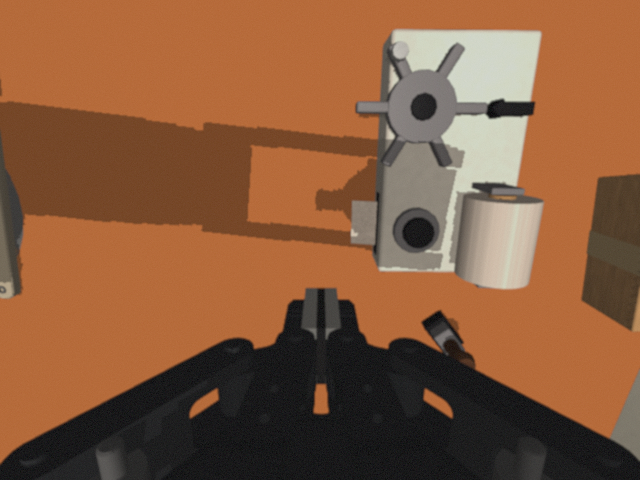

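The wrist view shows the hub at (423,106), the key at (417,231), the stud at (400,49), and the pointer at (490,108). The -x lug's end is at (357,108). I'll refine these with masks.

```bash
python3 - <<'E'
import pickle,cv2
from h import *
st,s=pickle.load(open("w1.pkl","rb"))
g=cv2.cvtColor(s["img"],cv2.COLOR_RGB2GRAY)
def blob(box,lo,hi):
    x0,y0,x1,y1=box; m=cv2.inRange(g[y0:y1,x0:x1],lo,hi)
    c=max(cv2.findContours(m,cv2.RETR_EXTERNAL,cv2.CHAIN_APPROX_NONE)[0],key=cv2.contourArea)
    e=cv2.fitEllipse(c); return np.array(e[0])+[x0,y0],e[1],c.reshape(-1,2)+[x0,y0]
hu,ax,_=blob((405,88,442,124),0,60);print("hub",hu,ax)
ke,ax,_=blob((398,212,436,250),0,45);print("key",ke,ax)
sd,ax,_=blob((388,38,412,62),150,255);print("stud?",sd,ax)
_,_,c=blob((470,95,545,122),0,50); pt=c[c[:,0].argmin()];print("ptr",pt)
H=plane(s,hu,78,st);K=plane(s,ke,77,st);S=plane(s,sd,89,st);S2=plane(s,(400,49),89,st);P=plane(s,pt,77,st);L=plane(s,(356,108),77,st)
for n,v in zip("HKSsPL",(H,K,S,S2,P,L)):print(n,v.round(1))
d=(H-K)[:2];print(np.hypot(*d),"exp120.3 yaw",np.degrees(np.arctan2(d[1],d[0])-np.arctan2(120,-8)))
for n,v in zip("sPL",(S2,P,L)):
    q=(v-H)[:2];print(n,np.hypot(*q),np.degrees(np.arctan2(q[1],q[0])))
print(proj(s,K,st))
E
```

```text
hub [423.20677376 106.40807343] (23.49005699157715, 25.933883666992188)
key [417.89346313 232.31726456] (29.183345794677734, 30.360870361328125)
stud? [402.74446869  47.91670036] (19.853952407836914, 25.7667179107666)
ptr [487 111]
H [561.  170.9  78. ]
K [579.5  53.7  77. ]
S [531.9 213.1  89. ]
s [529.7 212.   89. ]
P [620.1 174.   77. ]
L [500.6 162.5  77. ]
118.65748200902681 exp120.3 yaw 5.121119364143178
s 51.65397111339345 127.31845532402292
P 59.13408696577871 2.9833843464180654
L 61.01225844457583 -172.08148761350392
[417.89346313 232.31726456]
```

The measurements agree: the stud is 51.7 mm out, the lug end 61 mm, and hub to key 118.7 against 120.3 given. Dispenser yaw is about 6.8°. With the tool yaw as it is, tool x is dispenser +y and tool y is dispenser +x. I'll move in front of the wheel, on the +y side of the -x lug.

```bash
python3 -m crank '{"slide":[[0.031,-0.002,0],[0.031,-0.002,0],[0.031,-0.002,0],[0.031,-0.002,0],[0,0,0.03],[0,0,0.04],[0,0,0.04],[0,0,0.04]],"twist":[0,0,0,0,0,0,0,0]}' ; python3 -m crank '{"slide":[[0,0,0.04],[0,0,0.024],[0,0,0],[0,0,0]],"twist":[0,0,0,0]}'
cat > rel.py <<'E'
from bench import status, viewer
import numpy as np,sys
st=status.sense();a=np.radians(6.8);d=st["tool_pos"][:2]-[560.7,171]
print("rel",[round(v,1) for v in (d[0]*np.cos(a)+d[1]*np.sin(a),-d[0]*np.sin(a)+d[1]*np.cos(a),st["tool_pos"][2])],st["tcp_rot"].round(1),st["ft_force"].round(1),st["time"])
if len(sys.argv)>1:
    import cv2
    for n in sys.argv[2:]: cv2.imwrite(f"pics/{sys.argv[1]}_{n}.png",cv2.resize(viewer.snapshot(n)["img"][:,:,::-1][150:330,230:430],(667,600),interpolation=cv2.INTER_CUBIC) if n!="wrist" else viewer.snapshot(n)["img"][:,:,::-1])
E
python3 rel.py a side wrist
```

```text
time: 3.8
tool_pos: [457.6, 182.4, 128.1]
tcp_rot: [180.0, -0.0, 96.9]
ft_force: [0.9, 0.2, -0.4]
finger_gap: 0.2
time: 4.2
tool_pos: [457.7, 182.2, 65.7]
tcp_rot: [-180.0, 0.0, 96.9]
ft_force: [-0.6, 0.4, 0.7]
finger_gap: -0.1
rel [np.float64(-101.0), np.float64(23.3), np.float64(65.7)] [-180.     0.    96.9] [-0.6  0.4  0.7] 4.2
```

View pics/a_wrist.png

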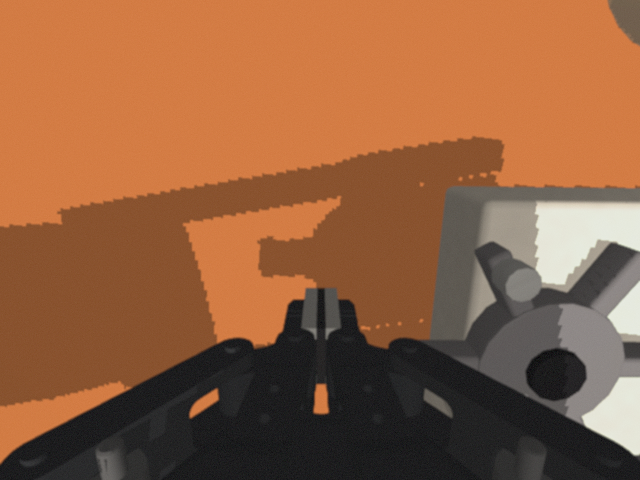

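View pics/a_side.png

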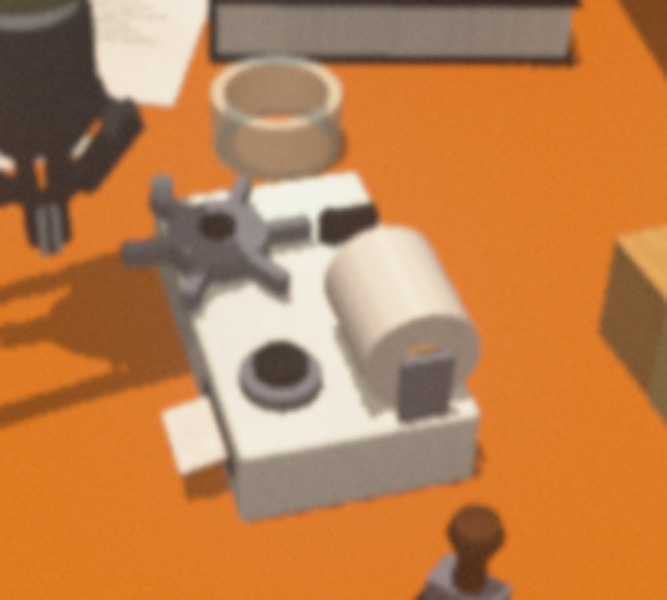

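The finger stands beside the lug with about 7 mm to spare, and the stud lug is clear. I'll move in, then push the first click.

```bash
python3 -m crank '{"slide":[[0,0.016,0],[0,0.016,0],[0,0.013,0],[0,0,0],[0,0,0]],"twist":[0,0,0,0,0]}'; python3 -m crank '{"slide":[[-0.005,0,0],[-0.005,0,0],[-0.005,0,0]],"twist":[0,0,0]}';python3 rel.py b side
```

```text
time: 4.8
tool_pos: [503.1, 187.9, 66.7]
tcp_rot: [179.9, -0.0, 97.0]
ft_force: [-0.0, 0.2, -0.5]
finger_gap: -0.3
time: 5.1
tool_pos: [503.6, 172.7, 65.5]
tcp_rot: [-180.0, -0.0, 97.0]
ft_force: [-1.7, 3.9, 1.9]
finger_gap: -0.1
rel [np.float64(-56.5), np.float64(8.5), np.float64(65.5)] [-180.   -0.   97.] [-1.7  3.9  1.9] 5.1
```

View pics/b_side.png

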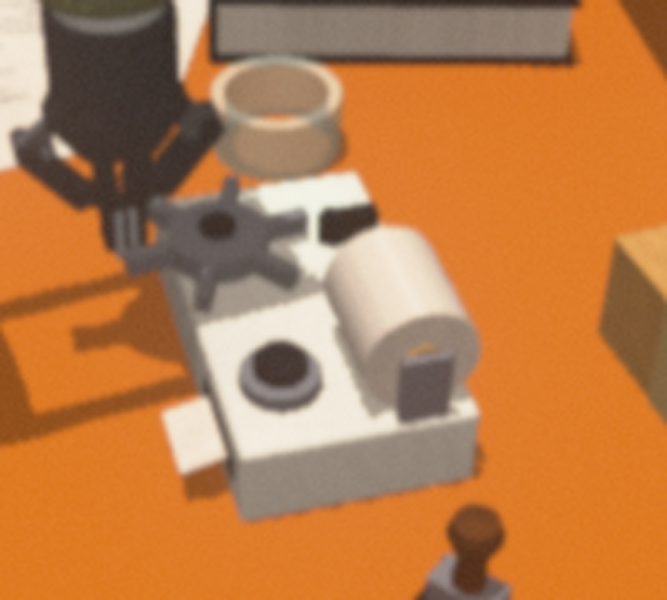

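The lug has turned about 10° at about 4 N. I'll carry on past half-way.

```bash
python3 -m crank '{"slide":[[-0.005,0,0],[-0.005,0,0],[-0.005,0,0],[-0.005,0,0],[-0.005,0,0],[-0.004,0,0],[0,0,0]],"twist":[0,0,0,0,0,0,0]}';python3 rel.py c side
```

```text
time: 5.85
tool_pos: [507.7, 143.2, 65.2]
tcp_rot: [-180.0, 0.0, 96.9]
ft_force: [0.0, -0.1, -0.4]
finger_gap: -0.3
rel [np.float64(-55.9), np.float64(-21.3), np.float64(65.2)] [-180.     0.    96.9] [ 0.  -0.1 -0.4] 5.85
```

View pics/c_side.png

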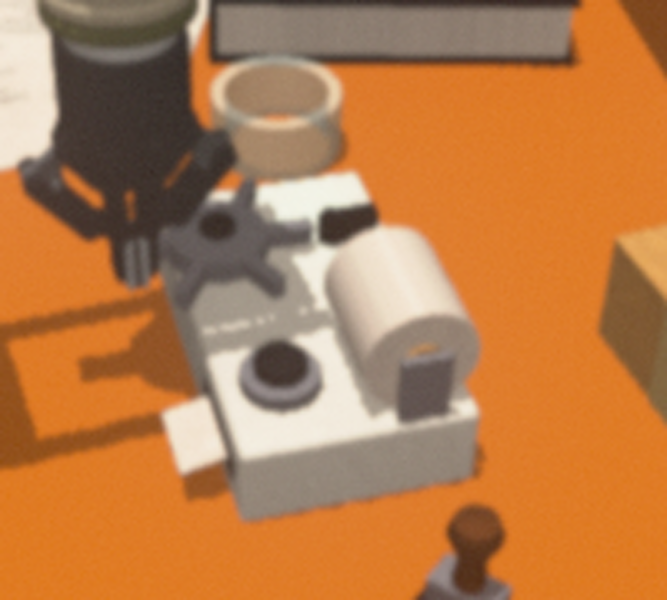

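The wheel snapped on, with no force left. I'll back out and go round to the start of the stroke.

```bash
python3 -m crank '{"slide":[[0,-0.015,0],[0,-0.016,0],[0,-0.016,0],[0.02,0,0],[0.025,0,0],[0,0,0],[0,0,0]],"twist":[0,0,0,0,0,0,0]}';python3 rel.py d side
```

```text
time: 6.6
tool_pos: [455.4, 183.2, 65.3]
tcp_rot: [-180.0, 0.0, 97.1]
ft_force: [-0.9, -0.1, 0.1]
finger_gap: 0.1
rel [np.float64(-103.1), np.float64(24.6), np.float64(65.3)] [-180.     0.    97.1] [-0.9 -0.1  0.1] 6.6
```

View pics/d_side.png

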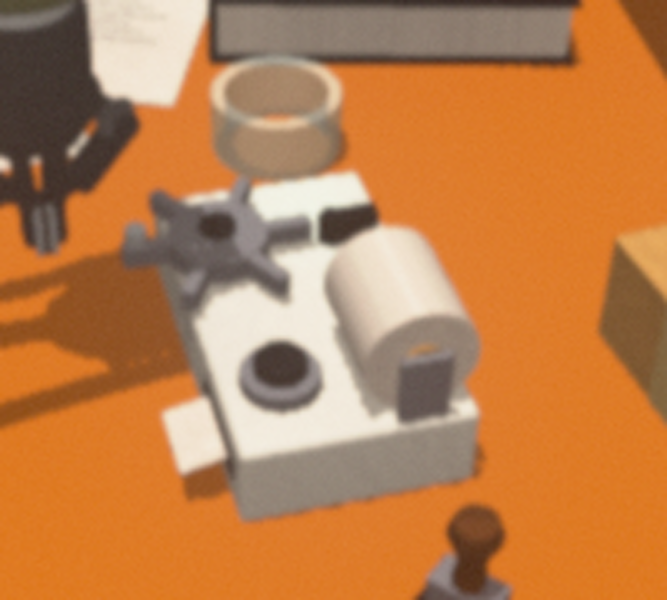

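The stud is now on the -x lug at (137,235), so one click is done. I'll make the same stroke for click 2.

```bash
python3 -m crank '{"slide":[[0,0.016,0],[0,0.016,0],[0,0.015,0],[0,0,0],[-0.005,0,0],[-0.005,0,0],[-0.005,0,0],[-0.005,0,0]],"twist":[0,0,0,0,0,0,0,0]}';python3 -m crank '{"slide":[[-0.005,0,0],[-0.005,0,0],[-0.005,0,0],[-0.005,0,0],[-0.005,0,0],[0,0,0]],"twist":[0,0,0,0,0,0]}';  python3 -m crank '{"slide":[[0,-0.015,0],[0,-0.016,0],[0,-0.016,0],[0.02,0,0],[0.025,0,0],[0,0,0],[0,0,0]],"twist":[0,0,0,0,0,0,0]}';python3 rel.py e side
```

```text
time: 7.45
tool_pos: [503.9, 168.4, 65.1]
tcp_rot: [-179.9, -0.0, 97.0]
ft_force: [-0.5, 2.1, -0.9]
finger_gap: -0.1
time: 8.05
tool_pos: [507.9, 143.2, 65.3]
tcp_rot: [-180.0, 0.0, 97.0]
ft_force: [1.0, 0.6, 0.4]
finger_gap: -0.1
time: 8.75
tool_pos: [455.5, 183.2, 65.3]
tcp_rot: [-180.0, 0.0, 97.1]
ft_force: [0.3, -0.9, -0.3]
finger_gap: 0.1
rel [np.float64(-103.0), np.float64(24.5), np.float64(65.3)] [-180.     0.    97.1] [ 0.3 -0.9 -0.3] 8.75
```

View pics/e_side.png

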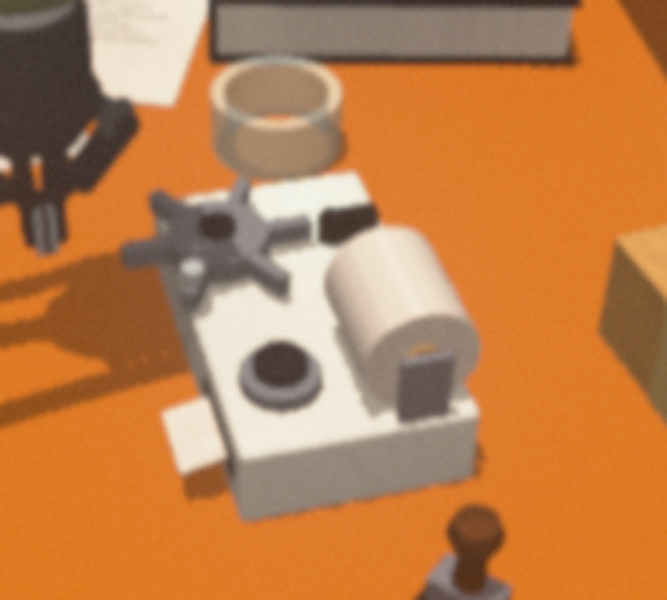

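The stud is at 240° (192,270), so two clicks are left. Click 3:

```bash
python3 -m crank '{"slide":[[0,0.016,0],[0,0.016,0],[0,0.015,0],[0,0,0],[-0.005,0,0],[-0.005,0,0],[-0.005,0,0],[-0.005,0,0]],"twist":[0,0,0,0,0,0,0,0]}';python3 -m crank '{"slide":[[-0.005,0,0],[-0.005,0,0],[-0.005,0,0],[-0.005,0,0],[-0.005,0,0],[0,0,0]],"twist":[0,0,0,0,0,0]}';  python3 -m crank '{"slide":[[0,-0.015,0],[0,-0.016,0],[0,-0.016,0],[0.02,0,0],[0.025,0,0],[0,0,0],[0,0,0]],"twist":[0,0,0,0,0,0,0]}';python3 rel.py f side
```

```text
time: 9.6
tool_pos: [503.9, 168.5, 65.0]
tcp_rot: [-179.9, -0.0, 97.0]
ft_force: [-1.7, 2.0, -1.1]
finger_gap: 0.1
time: 10.2
tool_pos: [507.8, 143.1, 65.3]
tcp_rot: [-180.0, 0.0, 97.0]
ft_force: [0.3, -0.1, -0.4]
finger_gap: 0.0
time: 10.9
tool_pos: [455.5, 183.2, 65.3]
tcp_rot: [-180.0, 0.0, 97.1]
ft_force: [-0.4, 0.4, 0.0]
finger_gap: 0.1
rel [np.float64(-103.0), np.float64(24.5), np.float64(65.3)] [-180.     0.    97.1] [-0.4  0.4  0. ] 10.9
```

View pics/f_side.png

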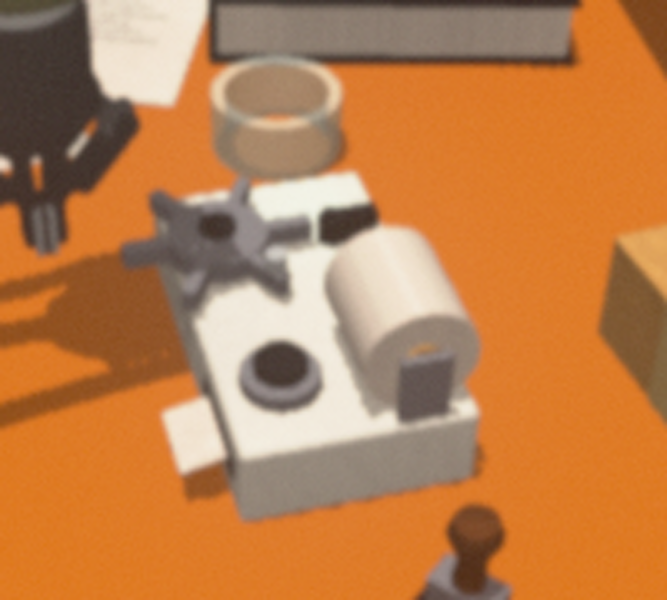

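The stud is now at 300°, about (275,258), so one click is left. Click 4, with the same bounded stroke of under 45°:

```bash
python3 -m crank '{"slide":[[0,0.016,0],[0,0.016,0],[0,0.015,0],[0,0,0],[-0.005,0,0],[-0.005,0,0],[-0.005,0,0],[-0.005,0,0]],"twist":[0,0,0,0,0,0,0,0]}';python3 -m crank '{"slide":[[-0.005,0,0],[-0.005,0,0],[-0.005,0,0],[-0.005,0,0],[-0.005,0,0],[0,0,0]],"twist":[0,0,0,0,0,0]}';  python3 -m crank '{"slide":[[0,-0.015,0],[0,-0.016,0],[0,-0.016,0],[0,0,0],[0,0,0]],"twist":[0,0,0,0,0]}';python3 rel.py g side scene
```

```text
time: 11.75
tool_pos: [503.9, 168.4, 65.0]
tcp_rot: [-180.0, -0.0, 97.0]
ft_force: [-0.6, 2.4, -1.4]
finger_gap: -0.4
time: 12.35
tool_pos: [507.9, 143.1, 65.3]
tcp_rot: [-180.0, 0.0, 96.9]
ft_force: [0.4, -0.1, 0.1]
finger_gap: -0.0
time: 12.85
tool_pos: [461.4, 138.3, 65.5]
tcp_rot: [180.0, 0.0, 97.0]
ft_force: [0.6, 0.3, 0.9]
finger_gap: -0.0
rel [np.float64(-102.4), np.float64(-20.7), np.float64(65.5)] [180.   0.  97.] [0.6 0.3 0.9] 12.85
```

View pics/g_side.png

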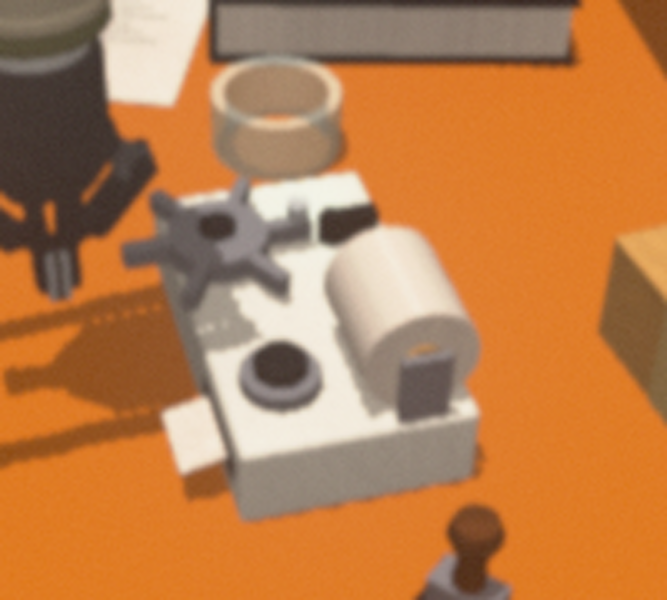

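View pics/g_scene.png

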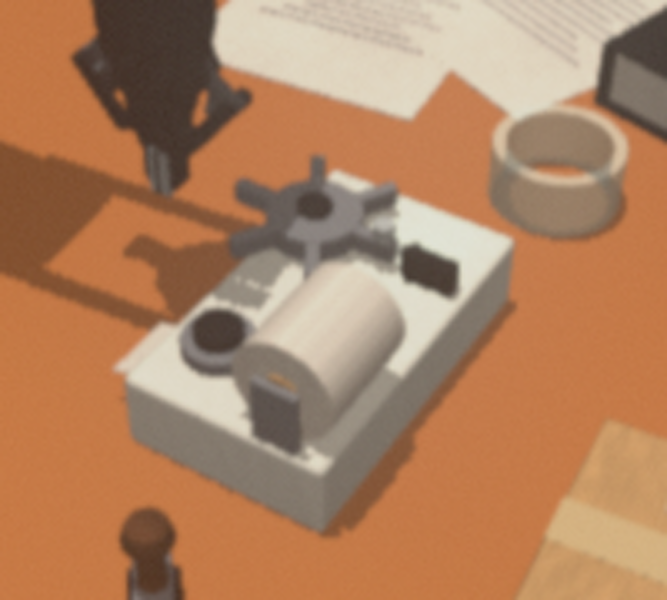

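The stud lug now rests at the pointer, at (297,210) in the side crop, with a plain lug at -x. I'll rise, turn the jaws along dispenser y to keep clear of the paper roll, and look at the key.

```bash
python3 -m crank '{"slide":[[0,-0.01,-0.03],[0,0,-0.045],[0,0,-0.045],[0,0,0],[0,0,0],[0,0,0],[0,0,0],[0,0,0]],"twist":[0,0,0,0.143,0.143,0.143,0.143,0.143]}';python3 -m crank '{"slide":[[0,0,0],[0,0,0],[0,0,0],[0,0,0],[0,0,0],[0,0,0],[0,0,0],[0,0,0]],"twist":[0.143,0.143,0.143,0.143,0.143,0.143,0,0]}';python3 rel.py h wrist
```

```text
time: 13.75
tool_pos: [451.9, 137.1, 185.6]
tcp_rot: [180.0, -0.0, 55.7]
ft_force: [0.9, -1.0, 0.4]
finger_gap: 0.1
time: 14.55
tool_pos: [451.5, 137.0, 185.4]
tcp_rot: [180.0, -0.0, 7.1]
ft_force: [1.0, 1.1, 0.4]
finger_gap: 0.1
rel [np.float64(-112.4), np.float64(-20.8), np.float64(185.4)] [180.   -0.    7.1] [1.  1.1 0.4] 14.55
```

View pics/h_wrist.png

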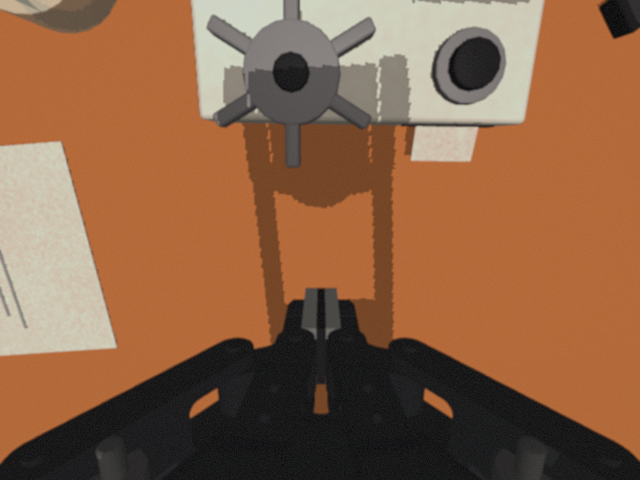

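The key is at (475,63) and the hub at (291,71). All visible lugs are plain, so the stud is on the hidden +x side. Measuring the key:

```bash
python3 - <<'E'
from bench import status, viewer
from h import *
import cv2
st=status.sense();s=viewer.snapshot("wrist");g=cv2.cvtColor(s["img"],cv2.COLOR_RGB2GRAY)
for n,(x0,y0,x1,y1),z in [("hub",(268,48,314,94),78),("key",(440,30,510,100),77)]:
    m=cv2.inRange(g[y0:y1,x0:x1],0,50);c=max(cv2.findContours(m,0,1)[0],key=cv2.contourArea);e=cv2.fitEllipse(c)
    uv=np.array(e[0])+[x0,y0];p=plane(s,uv,z,st);T=Ro.from_euler('xyz',st["tcp_rot"],degrees=True).as_matrix()
    print(n,uv,e[1],p.round(1),"tool delta",(T.T@(p-st["tool_pos"])).round(1))
E
```

```text
hub [290.5257225   71.91362953] (34.66597366333008, 38.483802795410156) [560.7 170.8  78. ] tool delta [112.5 -20.  107.4]
key [473.90752411  63.36209488] (45.7491455078125, 55.121952056884766) [580.2  54.4  77. ] tool delta [117.6  97.9 108.4]
```

```bash
python3 -m crank '{"slide":[[0.0395,0.033,0],[0.0395,0.033,0],[0.0395,0.033,0],[0,0,0.04],[0,0,0.03],[0,0,0.025],[0,0,0],[0,0,0]],"twist":[0,0,0,0,0,0,0,0]}'; python3 rel.py i side scene
```

```text
time: 15.45
tool_pos: [576.7, 55.3, 90.4]
tcp_rot: [-180.0, 0.1, 6.9]
ft_force: [0.1, 0.1, 1.2]
finger_gap: -0.2
rel [np.float64(2.2), np.float64(-116.7), np.float64(90.4)] [-1.8e+02  1.0e-01  6.9e+00] [0.1 0.1 1.2] 15.45
```

View pics/i_side.png

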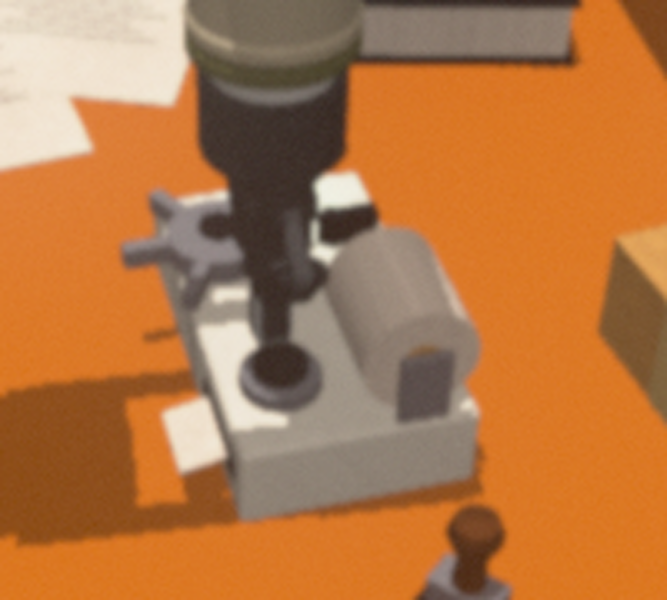

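View pics/i_scene.png

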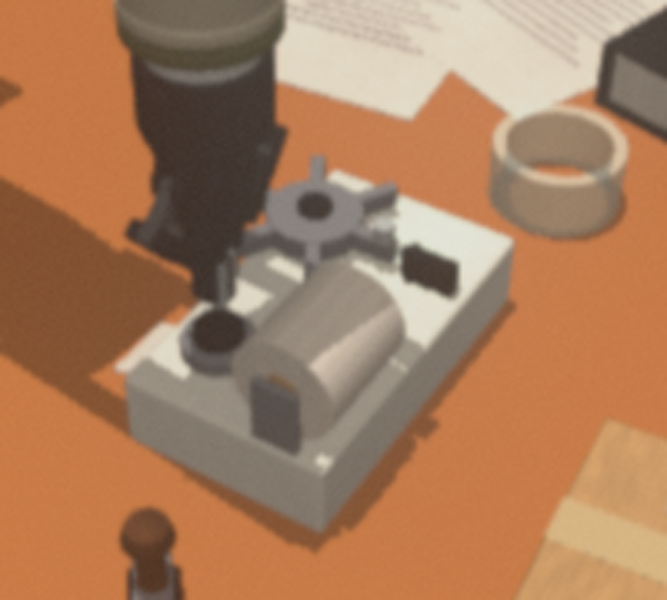

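```bash
python3 - <<'E'
from bench import status, viewer
from h import *
st=status.sense()
T=Ro.from_euler('xyz',st["tcp_rot"],degrees=True).as_matrix()
for n in("scene","side"):
    s=viewer.snapshot(n)
    f=lambda X:((proj(s,X)-[230,150])*3.333).round(0)
    print(n,"tip",f(st["tool_pos"]),"tip -y edge",f(st["tool_pos"]+T@[0,14.5,0]),"key581.5,53.3",f([581.5,53.3,77]),"key 580,54.4",f([580.2,54.4,77]),"at 75",f([581.5,53.3,73]))
E
```

```text
scene tip [217. 299.] tip -y edge [203. 313.] key581.5,53.3 [220. 322.] key 580,54.4 [219. 320.] at 75 [220. 327.]
side tip [273. 329.] tip -y edge [280. 346.] key581.5,53.3 [279. 352.] key 580,54.4 [276. 350.] at 75 [279. 357.]
```

All four views agree on the key axis at about (581.5, 52.5), once the key's dark side wall is allowed for. I'll correct by +4.7 and +3.3 mm and go down slowly.

```bash
python3 -m crank '{"slide":[[0.0047,0.0033,0],[0,0,0],[0,0,0.005],[0,0,0.004],[0,0,0.002],[0,0,0]],"twist":[0,0,0,0,0,0]}'; python3 -m crank '{"slide":[[0,0,0.002],[0,0,0]],"twist":[0,0]}';python3 -m crank '{"slide":[[0,0,0.002],[0,0,0]],"twist":[0,0]}'; python3 rel.py j side scene
```

```text
time: 16.25
tool_pos: [581.4, 52.6, 78.4]
tcp_rot: [-180.0, 0.1, 6.9]
ft_force: [-0.7, 0.1, -0.1]
finger_gap: -0.0
time: 16.45
tool_pos: [582.0, 52.6, 77.2]
tcp_rot: [180.0, -0.0, 6.9]
ft_force: [-0.1, 0.7, -0.4]
finger_gap: -0.4
time: 16.65
tool_pos: [582.2, 52.6, 75.4]
tcp_rot: [180.0, -0.0, 6.9]
ft_force: [-0.6, 0.3, 1.9]
finger_gap: 0.1
rel [np.float64(7.3), np.float64(-120.1), np.float64(75.4)] [180.   -0.    6.9] [-0.6  0.3  1.9] 16.65
```

View pics/j_side.png

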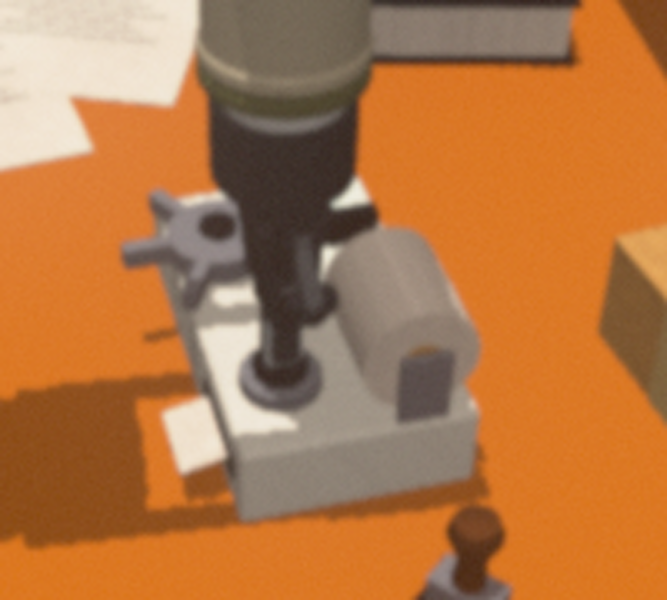

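View pics/j_scene.png

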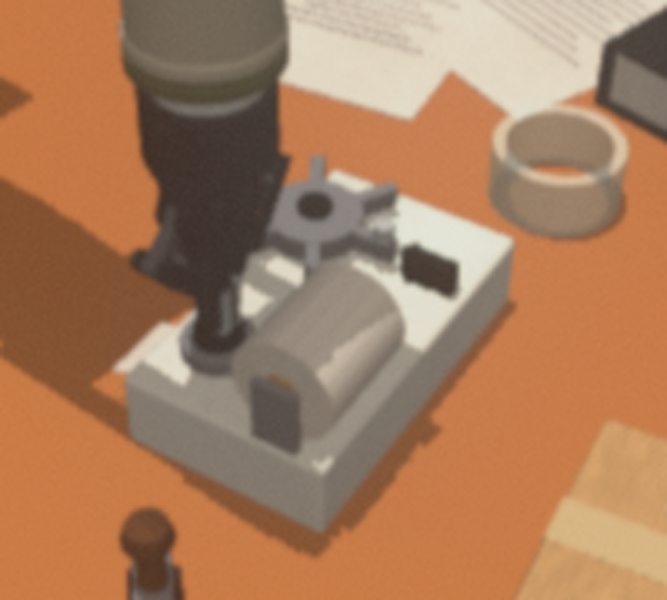

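The fingers are centred on the key, with first contact at z≈77. I'll press further in 1–2 mm steps and watch the force.

```bash
python3 -m crank '{"slide":[[0,0,0.002],[0,0,0]],"twist":[0,0]}';python3 -m crank '{"slide":[[0,0,0.0015],[0,0,0]],"twist":[0,0]}'; python3 -m crank '{"slide":[[0,0,0.001],[0,0,0]],"twist":[0,0]}'
```

```text
time: 16.95
tool_pos: [582.3, 52.6, 73.4]
tcp_rot: [180.0, -0.0, 6.9]
ft_force: [1.1, 1.0, 4.0]
finger_gap: 0.0
time: 17.15
tool_pos: [582.2, 52.6, 71.9]
tcp_rot: [180.0, -0.0, 6.9]
ft_force: [0.2, -0.3, 4.6]
finger_gap: -0.0
time: 17.35
tool_pos: [582.3, 52.6, 71.1]
tcp_rot: [180.0, -0.0, 6.9]
ft_force: [0.5, -0.3, 5.0]
finger_gap: 0.2
```

```bash
python3 -m crank '{"slide":[[0,0,0.0007],[0,0,0],[0,0,0]],"twist":[0,0,0]}'; python3 -m crank '{"slide":[[0,0,0.0006],[0,0,0],[0,0,0]],"twist":[0,0,0]}'
```

```text
time: 17.65
tool_pos: [582.3, 52.7, 71.0]
tcp_rot: [180.0, -0.0, 6.9]
ft_force: [-2.3, -0.9, 9.6]
finger_gap: 0.2
time: 17.95
tool_pos: [582.3, 52.6, 70.9]
tcp_rot: [180.0, -0.0, 6.9]
ft_force: [-5.2, 0.0, 15.0]
finger_gap: -0.0
```

The key bottomed at z = 71.0, a full 6 mm, with the force rising to 15 N. I'll release, rise straight up, back off and check.

```bash
python3 -m crank '{"slide":[[0,0,-0.004],[0,0,-0.008],[0,0,-0.02],[0,0,-0.04],[0,0,-0.045],[-0.04,0,0],[-0.045,0,0],[0,0,0]],"twist":[0,0,0,0,0,0,0,0]}'; python3 -m crank '{"slide":[[-0.04,0,0],[0,0,0],[0,0,0],[0,0,0],[0,0,0]],"twist":[0,0,0,0,0]}'; python3 rel.py k side scene wrist
```

```text
time: 18.75
tool_pos: [491.0, 42.3, 183.7]
tcp_rot: [-180.0, 0.4, 6.9]
ft_force: [0.6, 0.0, -1.2]
finger_gap: -0.2
time: 19.25
tool_pos: [459.0, 37.7, 187.1]
tcp_rot: [180.0, -0.1, 6.9]
ft_force: [0.7, 0.6, 0.9]
finger_gap: -0.2
rel [np.float64(-116.8), np.float64(-120.3), np.float64(187.1)] [ 1.8e+02 -1.0e-01  6.9e+00] [0.7 0.6 0.9] 19.25
```

View pics/k_side.png

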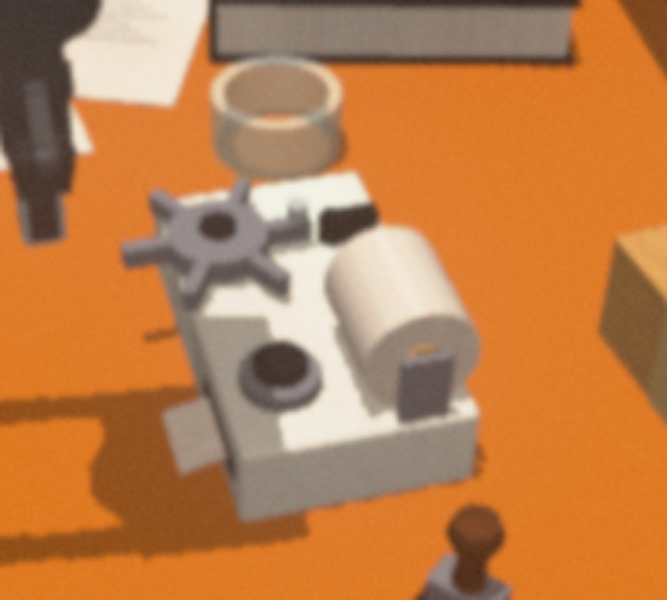

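View pics/k_scene.png

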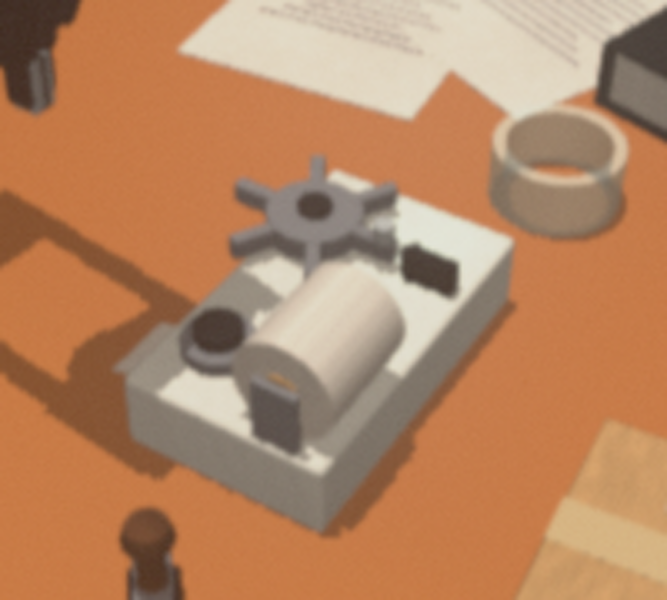

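The wheel has the stud at the pointer, at (297,210) in the side crop. The key is up, the stamp and tape look unmoved, and the arm is clear of everything, so I'll hand in.

```bash
python3 -c "
from bench import hand_in
print(hand_in())"
```

```text
the job is handed in; nothing more can be done
None
```

The label dispenser is set. I flicked the star wheel four clicks counter-clockwise (it started at -4.19) with the closed fingertips, pressed the feed key once and released it. I then backed the arm off and handed in at about 19 s of the 64 s allowed. The hand-in reports no verdict.

- **Wheel:** the last side picture shows the stud lug resting at the black pointer. I judged this by eye and took no final angle measurement. Each stroke stopped short of a full click, and the readings taken between and after strokes showed no more than about 5 N.
- **Key:** it met the finger at about z = 77 mm and bottomed at z = 71 mm, which is the full 6 mm. The reading was about 5 N just before the stop and 15 N against it. It looks fully up again in the last side and scene pictures.
- **Stamp and tape:** both look unmoved by eye in the last pictures. I did not measure them.
- **Measurements that disagreed:**
  - The first side and scene rays put the key up to about 8 mm off in y, probably because the dark key wall biased them.
  - The move to above the key also stopped about 5 mm short.
  - I corrected both before pressing, and the contact height then matched the given 77 mm.

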